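Park the cup tray in its corner

ROBOT

A 6-joint arm with a two-finger parallel gripper is mounted at the origin on the work surface. World frame = base frame: x ahead of the robot, y to its left, z up, the work surface at z = 0. Lengths are in mm, angles in rad, forces in N, time in s.
With the tool pointing down it reaches from about 400 to 925 mm from the base axis. Payload 12.5 kg.
Tool frame: the origin (TCP) lies midway between the tips of the shut fingers; the grasp point (between the pads) lies 19 mm behind it; z points along the fingers, y is the line along which they close (so a half turn about z gives the same grasp; the last joint's range is limited). The gripper opens to 95 mm and grips with 3 to 60 N. Pads are 20 mm wide; open, the fingers measure 119 mm over their backs; the gripper's body (75 mm by 180 mm) begins 59 mm behind the grasp point.
Start: joints at [-0.106, 0.491, 1.559, -0, 1.092, -0.106], TCP at [625.017, 0.021, 214.661] pointing down, gripper open.
Joint ranges: [-3.1, 3.1], [-0.84, 2.19], [0.05, 2.79], [-1.13, 4.28], [0.06, 2.93], [-2.69, 2.69]. Speed limits (rad/s): [2.22, 2.22, 2.79, 3.14, 3.14, 3.14].

INTERFACE

Orientations are given as [roll, pitch, yaw] about the fixed x, y, z axes, in that order (R = Rz(yaw) Ry(pitch) Rx(roll)).
In Python, from cell import env gives the robot as it stands.
- The arm moves only by the tool carry_out, never from a script. Its argument "series" is a list of rows, each a list of 4 numbers: the shift along the world's x, y, z normalised to -1 to 1, where 1 is 5 cm, then the turn about the world's z normalised to -1 to 1, where 1 is 6 degrees. In form: [[x, y, z, turn], ...]. A call has exactly 5 rows; each row shifts and turns the commanded pose from where the row before left it; what a row does not reach is not made up. A row lasts 1/10 s, in which the tool goes at most 50 mm and 8.59 degrees, less where a joint would pass 70% of its speed; a pose out of reach is approached as far as the arm can. A call with a number of a shift or a turn outside -1 to 1 is refused whole. A call with a gripper value outside its range is refused whole. "fingers" is the closure, from -1 (fully open) to 1 (shut), set as the call begins (left out, the last holds). The fingers move at their own pace and stop on an object; the grip force is fixed at half the most. Time passes only in rows, so rows that do not move let the fingers close, or fill a call up. It gives the time, the measured TCP pose, the force, the opening and the grip force at its end, in the units of the state.
- env.state(): the state, without advancing time (a new reading comes with each control period).
- env.read_camera(name): name is "scene" or "side" or "wrist"; returns the picture (384x512x3 uint8, red, green, blue); there is no depth.
- env.calibration(name): a dict with "K" (3x3 intrinsics, pixels), "pose" (4x4, takes a point from camera to world coordinates). Camera axes: x right, y down, z forward; pixel columns grow to the right and rows downward; lengths in mm; the calibration is good to about 2 mm. The wrist camera is an equidistant fisheye: a pixel r from the principal point sees the ray r / f radians off the axis. A picture is of the moment at which its call begins: read the wrist's pose just before it. calibration takes no time and is no camera call; for the wrist camera it gives the pose at the moment of the call.
- env.job_done(): hands the job in; it is judged then, once.
Trained networks look in the newest picture that a camera, given by its name, has taken for a name from the list of things; names that differ only in an ending like _2 or _b are one class to them, and where a whole thing is asked for, a point or a joint stands for the part that bears it (a point fixed in the world has none). Each returns a list of dicts, best first, with "conf" (0 to 1); they miss things now and then, are a little off and sometimes report something else, mostly with a low value. They report only what shows in the picture. A call takes as long as a camera call. They do not tell look-alikes from the thing itself.
- env.look_for(camera, label): "position" ([row, column] as shares, 0 to 1, of the picture: columns of its width, rows of its height, amid what is visible of it).
The state is a dict: "t": time; "joints": joint angles; "qvel": joint speeds; "tau": joint torques, N m; "eef_pos": TCP position; "tcp_rot": TCP orientation; "ft_force": force on the tool from outside, world axes, zero at the start; "moment": the same for the moment, N m; "opening": opening from 0.0 (shut) to 1.0 (fully open); "grip_force": force on a finger pad.
Only numpy, scipy, OpenCV 4.12 (cv2) and the standard library are available. Lean on these libraries where they do the work, as an engineer would, in place of code of your own. Each camera call takes 0.05 s, during which the arm holds its last target. There are 200 camera calls.

TASK

Push the small mint tray along the table with your fingertips into the corner formed by the dark wooden rail and the dark wooden end block: one long side flush along the rail and one short end against the block. Do not lift the tray; the two upturned cups must stay standing on it, and everything else on the table stays where it is. Finish with the hand clear.

Things in the scene. Friction and masses are not known exactly. Their poses are not given: they have to be found in the camera images.
- tray: Small mint-green open rectangular tray, 160 (its x) by 220 (its y) mm outside, 20 mm high with upright 4 mm walls and a 4 mm floor, about 0.25 to 0.5 kg, loose on the table. Origin: centre of its underside. z up. The large mint tray at the table's side is another one.
- rail: Dark wooden rail fixed to the table, beyond the tray as seen from the robot: 24 mm thick (its x), 560 mm long (its y), 30 mm high. Origin: centre of its underside. Its x axis points away from the robot, so the face to park against is at x = -12 mm in its frame. Stands yawed by up to about 9 degrees.
- end_block: Dark wooden block fixed to the table square to the rail, near the rail's left or right end: 140 mm long (its x, parallel to the rail's x), 30 mm thick (its y), 30 mm high. Origin: centre of its underside. Its face towards the rail's middle is the end stop.
- caddy: Open steel cutlery caddy fixed to the table near the other end of the rail: 100 (its x) by 60 (its y) by 60 mm high, with two pieces of cutlery sticking up to about 95 mm. Origin: centre of its underside. It is not the stop.
- cup_a: Lime-green upturned paper cup standing loose on the tray: rim 71 mm across below, 50 mm across at the top, 72 mm high. Origin: centre of its underside. z up. Stands about 45 mm from the tray's centre along the tray's +y.
- cup_b: Pale-green upturned paper cup of the same size, standing loose on the tray about 45 mm from its centre along the tray's -y. Origin: centre of its underside.
- cup_stack: Bystander: nested stack of upturned paper cups, 71 mm across, 132 mm high, just behind the rail. Origin: centre of its underside.
- lone_cup: Bystander: one pale upturned paper cup standing on the bare table at the left, 71 mm across, 72 mm high. Origin: centre of its underside.
- mug: Bystander: white mug at the right, 76 mm across, 85 mm high, handle on its +y side. Origin: centre of its underside.
- sugar_jar: Bystander: glass jar with white cap at the left, 70 mm across, 100 mm high. Origin: centre of its underside.
- spoon: Bystander: steel spoon with a wooden handle, lying at the right, about 20 mm high at most.
Mind the look-alikes: they are no part of the job. Leave any blue or yellow look-alike of the end_block alone.

How it is judged:
By the outcome, as a careful person would: the job done as asked, in the order asked, and still so for the second after the job is handed in, with the robot touching nothing.
It also fails if it takes over 51 s, if anything falls off the work surface, if the arm or the gripper's body presses on something with over 40 N, if the wrist force passes 120 N, or if a joint passes its speed limit or range.

## Working session

There is one attempt and no reset: what is moved stays moved. The work goes in short steps, Python scripts to look and compute and a tool call to move; the robot and the scene stay as the last step left them, time stands still between calls to the robot, and variables do not carry over. Pictures are saved under pics/ and viewed, at most 10 in all, crops included, and the job is handed in when it is done.

Besides the shell and the picture viewer there is one more tool, called by a JSON object that holds its "name" and its "arguments", one argument or row to a line. carry_out: Moves the arm, as the interface text tells. Its arguments: {"type":"object","properties":{"series":{"type":"array","items":{"type":"array","items":{"type":"number","minimum":-1,"maximum":1}}},"fingers":{"type":"number"}},"required":["series"]}

```bash
mkdir -p pics; ls
python3 - <<'E'
from cell import env
import cv2,numpy as np
for n in("scene","side"):
    p=env.read_camera(n); cv2.imwrite(f"pics/{n}0.png",p[:,:,::-1])
    c=env.calibration(n); print(n,np.round(c["K"],1).tolist(),np.round(c["pose"],3).tolist())
print(env.state())
E
```

```text
pics
scene [[384.4, 0.0, 253.2], [0.0, 384.4, 189.7], [0.0, 0.0, 1.0]] [[-0.471, 0.671, -0.572, 1282.747], [0.882, 0.365, -0.298, 413.711], [0.008, -0.645, -0.764, 1039.233], [0.0, 0.0, 0.0, 1.0]]
side [[438.7, 0.0, 257.9], [0.0, 438.7, 196.9], [0.0, 0.0, 1.0]] [[0.777, -0.428, 0.462, -139.703], [-0.629, -0.552, 0.547, -823.169], [0.02, -0.716, -0.698, 1088.959], [0.0, 0.0, 0.0, 1.0]]
{'t': 0.1, 'joints': array([-1.05600061e-01,  4.91488487e-01,  1.55938644e+00, -5.42811695e-05,
        1.09170866e+00, -1.05601366e-01]), 'qvel': array([-0.00066011, -0.00294862, -0.0014667 , -0.00050232,  0.00085053,
       -0.00094249]), 'tau': array([ 2.47082615e-03, -6.13621187e+01, -2.58604574e+01,  6.93451893e-02,
        4.70101309e-02, -2.07912552e-05]), 'eef_pos': array([6.24782327e+02, 3.25877500e-02, 2.14127604e+02]), 'tcp_rot': array([-3.14060216e+00, -5.65734308e-05,  1.57082265e+00]), 'ft_force': array([0.33734115, 0.56005289, 0.35570858]), 'moment': array([-0.01075692,  0.00696849,  0.05335012]), 'grip_force': 0.0, 'opening': 0.9995111369866746}
```

View pics/scene0.png

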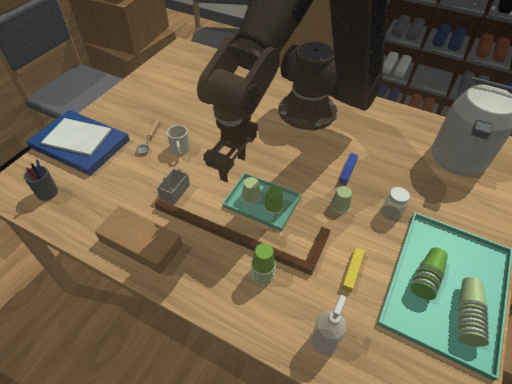

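View pics/side0.png

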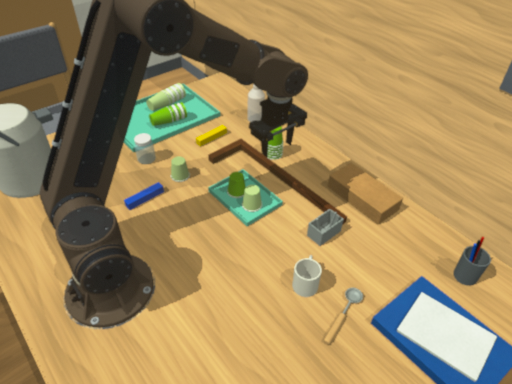

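The scene view shows the small tray near (262,200) with both cups on it. The rail runs from (157,204) to (310,262), the dark end block is at its left (+y) end near (318,245), and the caddy is at (174,185). The side view agrees: tray (245,197), block (228,150), caddy (325,226). Next I'll fit the models to colour masks.

```bash
cat > h.py <<'E'
import numpy as np,cv2
from scipy.optimize import minimize
from cell import env
C={n:env.calibration(n) for n in("scene","side")}
S=3
def proj(n,P):
    T=np.linalg.inv(C[n]["pose"]);q=(T[:3,:3]@np.atleast_2d(P).T).T+T[:3,3]
    q=q@np.array(C[n]["K"]).T;return q[:,:2]/q[:,2:]
def ray(n,uv,z):
    d=C[n]["pose"][:3,:3]@np.linalg.inv(C[n]["K"])@np.array([*uv,1]);o=C[n]["pose"][:3,3]
    return o+d*(z-o[2])/d[2]
def box(x,y,yaw,a,b,h):
    c,s=np.cos(yaw),np.sin(yaw)
    return np.array([[x+c*i*a/2-s*j*b/2,y+s*i*a/2+c*j*b/2,k*h] for i in(-1,1) for j in(-1,1) for k in(0,1)])
def sil(n,boxes):
    m=np.zeros((384*S,512*S),np.uint8)
    for P in boxes:
        h=cv2.convexHull(((proj(n,P)+.5)*S*16).astype(np.int32)).astype(np.int32)
        cv2.fillPoly(m,[h],255,shift=4)
    return cv2.resize(m,(512,384),interpolation=cv2.INTER_AREA)/255.
def rot(yaw,v): c,s=np.cos(yaw),np.sin(yaw); return np.array([c*v[0]-s*v[1],s*v[0]+c*v[1]])
def tray(p): return [box(p[0]*10,p[1]*10,p[2]/10,160,220,20)]
def rail(p):
    x,y,w=p[0]*10,p[1]*10,p[2]/10; o=rot(w,[p[4]*10,p[3]*10])
    return [box(x,y,w,24,560,30),box(x+o[0],y+o[1],w,140,30,30)]
def fit(model,p0,masks,ig,step):
    def f(p): return sum(((sil(n,model(p))-masks[n])**2*(1-ig[n])).sum() for n in masks)
    best=None
    for k in range(3):
        sx=np.vstack([p0]+[p0+np.eye(len(p0))[i]*step/(k+1) for i in range(len(p0))])
        r=minimize(f,p0,method="Nelder-Mead",options=dict(initial_simplex=sx,maxiter=400,xatol=.003,fatol=.05)); p0=r.x
    return r.x,r.fun
def hsv(img): return cv2.cvtColor(img,cv2.COLOR_RGB2HSV).astype(int)
def roi(n,boxes,g):
    return cv2.dilate((sil(n,boxes)>0).astype(np.uint8),np.ones((g,g)))
E
python3 - <<'E'
from h import *
for n,pts in dict(scene=dict(tray=(240,210),lime=(275,200),pale=(250,190),rail=(230,233),block=(322,240),table=(300,190)),side=dict(tray=(230,205),lime=(236,184),pale=(252,200),rail=(300,180),block=(228,151),table=(290,230))).items():
    H=hsv(cv2.imread(f"pics/{n}0.png")[:,:,::-1].copy())
    for k,(u,v) in pts.items(): print(n,k,H[v-1:v+2,u-1:u+2].reshape(-1,3).mean(0).round(),ray(n,(u,v),20)[:2].round())
for n,l in dict(scene=[(157,204),(312,266),(328,230)],side=[(345,218),(243,142),(212,157)]).items():
    for q in l: print(n,q,ray(n,q,30)[:2].round())
E
```

```text
scene tray [ 73.  75. 104.] [618.  19.]
scene lime [ 41. 129.  83.] [524. 102.]
scene pale [38. 73. 96.] [525.   6.]
scene rail [ 15. 119.  66.] [712.  36.]
scene block [ 13. 130.  91.] [598. 302.]
scene table [ 18. 104. 120.] [442. 159.]
side tray [ 77. 114. 146.] [467.  43.]
side lime [ 42. 205. 108.] [547. 115.]
side pale [ 41.  95. 160.] [542.  16.]
side rail [ 18. 134. 142.] [745. -10.]
side block [ 16. 158.  77.] [637. 287.]
side table [ 19. 130. 227.] [ 553. -168.]
scene (157, 204) [ 734. -232.]
scene (312, 266) [703. 311.]
scene (328, 230) [561. 306.]
side (345, 218) [ 726. -247.]
side (243, 142) [711. 286.]
side (212, 157) [560. 284.]
```

Run:
```python
from h import *
ims={n:cv2.imread(f"pics/{n}0.png")[:,:,::-1].copy() for n in C}
M={};I={};MR={};IR={}
for n in C:
    H=hsv(ims[n]); r=roi(n,tray([56,6,0]),45)
    M[n]=((H[...,0]>58)&(H[...,0]<100)&(H[...,1]>40))*r*1.
    cup=((H[...,0]>27)&(H[...,0]<=58)&(H[...,1]>40)).astype(np.uint8)
    I[n]=1-r*(1-cv2.dilate(cup,np.ones((3,3))))*1.
t,f=fit(tray,np.array([56,6,0.]),M,I,np.array([2,2,1.]));print("tray",t.round(3),f,{n:M[n].sum() for n in M})
for n in C: 
    q,g=fit(tray,t.copy(),{n:M[n]},I,np.array([1,1,.5]));print(n,q.round(3),g)
r0=np.array([72,3,0.3,25,-7])
for n in C:
    H=hsv(ims[n]); r=roi(n,rail(r0),17)
    s=ims[n].astype(int); v=s.sum(2)[r>0]
    print(n,np.percentile(v,[5,20,35,50,65,80,95]))
    th,_=cv2.threshold(np.clip(v/3,0,255).astype(np.uint8),0,255,cv2.THRESH_OTSU);print(th)
    MR[n]=(H[...,2]<0)*1.
out=[]
for n,(x,y) in dict(scene=(150,140),side=(190,110)).items():
    im=ims[n].copy()
    for b in tray(t):
        cv2.polylines(im,[cv2.convexHull(proj(n,b).round().astype(np.int32))],True,(255,0,0),1)
    out.append(cv2.resize(im[y:y+140,x:x+190],None,fx=4,fy=4,interpolation=cv2.INTER_CUBIC))
for i,o in enumerate(out): cv2.imwrite(f"pics/crop{i}.png",o[:,:,::-1])
```

```text
tray [53.777  5.917  0.304] 1.9785159554017684 {'scene': np.float64(1670.0), 'side': np.float64(1382.0)}
scene [53.643  5.86   0.259] 1.7863590926566706
side [54.303  6.19   0.086] 0.0
scene [139. 192. 254. 289. 360. 412. 440.]
104.0
side [138.95 202.8  311.   342.   445.   503.   524.  ]
122.0
```

View pics/crop0.png

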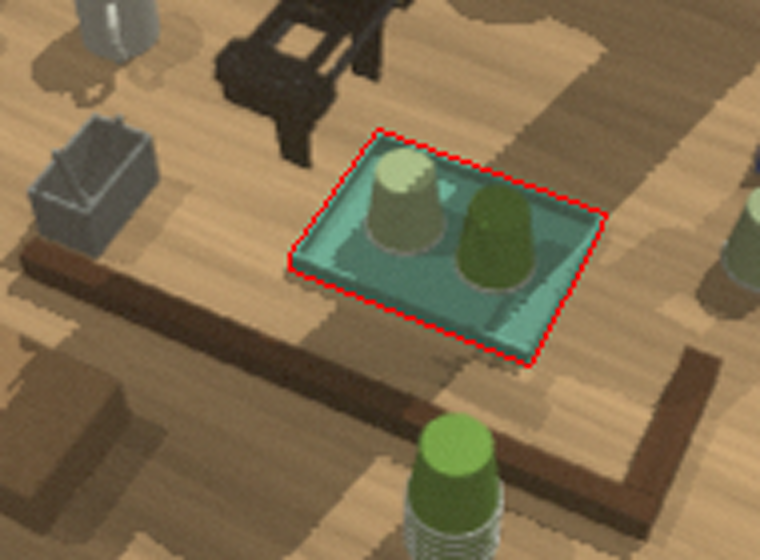

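View pics/crop1.png

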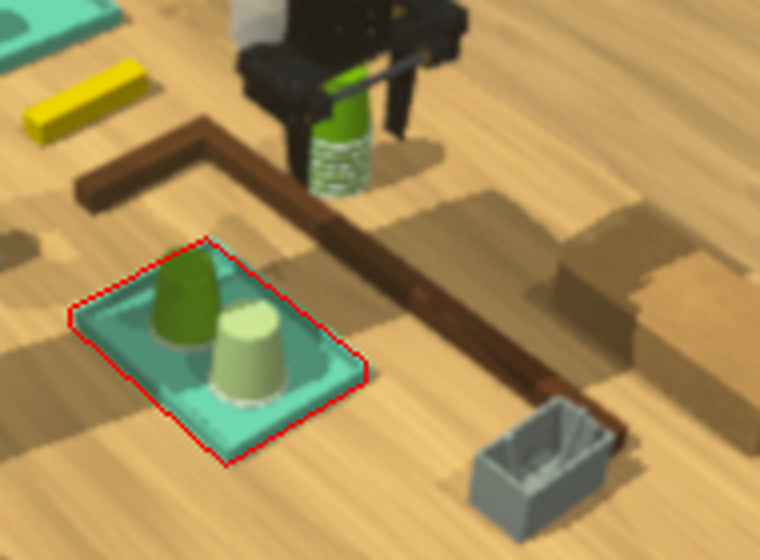

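```bash
cat >> h.py <<'E'
from scipy.ndimage import map_coordinates,gaussian_filter
def edgescore(n,L,boxes):
    tot=0;hs=[cv2.convexHull(proj(n,b).astype(np.float32))[:,0] for b in boxes]
    for i,h in enumerate(hs):
        ce=h.mean(0)
        for a,b in zip(h,np.roll(h,-1,0)):
            l=np.linalg.norm(b-a)
            if l<6: continue
            k=np.linspace(.03,.97,int(l*3))[:,None];p=a+(b-a)*k
            nn=np.array([b[1]-a[1],a[0]-b[0]])/l
            if nn@(ce-(a+b)/2)>0: nn=-nn
            keep=np.ones(len(p),bool)
            for j,o in enumerate(hs):
                if j!=i: keep&=np.array([cv2.pointPolygonTest(o,(float(x),float(y)),True)<-1.5 for x,y in p])
            g=lambda q:map_coordinates(L,[q[:,1],q[:,0]],order=1)
            d=g(p+nn*.8)-g(p-nn*.8)
            tot+=(np.clip(d,-.1,.5)*keep).sum()/3
    return tot
def fitrail(L,p0,step):
    f=lambda p:-sum(edgescore(n,L[n],rail(p)) for n in L)
    for k in range(3):
        sx=np.vstack([p0]+[p0+np.eye(5)[i]*step/(k+1) for i in range(5)])
        r=minimize(f,p0,method="Nelder-Mead",options=dict(initial_simplex=sx,maxiter=300,xatol=.003,fatol=.01)); p0=r.x
    return p0,r.fun
def logim(im): return gaussian_filter(np.log(im.astype(float).mean(2)+8),.7)
def fittray(ims,p0):
    M={};I={}
    for n in ims:
        a=ims[n].astype(float);H=hsv(ims[n]);r=roi(n,tray(p0),31)
        cup=((H[...,0]>27)&(H[...,0]<=58)&(H[...,1]>40)).astype(np.uint8)
        cup=cv2.dilate(cv2.morphologyEx(cup,cv2.MORPH_OPEN,np.ones((4,4))),np.ones((5,5)))
        M[n]=(a[...,0]/(a[...,1]+1)<.95)*r*1.; I[n]=1.-r*(1-cup)
    return fit(tray,p0,M,I,np.array([1.5,1.5,.7])),M
def draw(ims,boxes,fn,win,fx=4):
    n=list(ims)[0];im=ims[n].copy();x,y=win;im=cv2.resize(im[y:y+140,x:x+190],None,fx=fx,fy=fx,interpolation=cv2.INTER_CUBIC)
    for b in boxes: cv2.polylines(im,[((cv2.convexHull(proj(n,b).astype(np.float32))-[x,y]+.5)*fx).astype(np.int32)],True,(255,0,0),1)
    cv2.imwrite(fn,im[:,:,::-1])
E
cat > m.py <<'E'
from h import *
ims={n:cv2.imread(f"pics/{n}0.png")[:,:,::-1].copy() for n in C}
t,_=fittray(ims,np.array([53.8,5.9,.3]));print("tray",t[0].round(3),t[1])
for n in C: (q,g),_=fittray({n:ims[n]},t[0]);print(n,q.round(3),g)
L={n:logim(ims[n]) for n in C}
p,f=fitrail(L,np.array([72,3,0.3,26.3,-7.]),np.array([1,1,.4,1,1]));print("rail",p.round(3),f)
for n in C: q,g=fitrail({n:L[n]},p.copy(),np.array([.5,.5,.2,.5,.5]));print(n,q.round(3),g)
print(rail(p))
draw({"scene":ims["scene"]},tray(t[0])+rail(p),"pics/f0.png",(150,140)); draw({"side":ims["side"]},tray(t[0])+rail(p),"pics/f1.png",(190,110))
a,b=cv2.imread("pics/f0.png"),cv2.imread("pics/f1.png")
cv2.imwrite("pics/f.png",cv2.resize(np.vstack([a[:560],b]),(407,600)) if 0 else cv2.resize(np.hstack([a,b]),(800,295),interpolation=cv2.INTER_AREA))
E
python3 m.py
```

```text
tray [53.918  5.849  0.231] 90.76645905420992
scene [53.736  5.777  0.184] 21.466189926951174
side [54.162  5.958  0.24 ] 19.18103806228374
rail [71.609  3.198  0.329 26.862 -8.105] -273.74702843798
scene [71.56   3.201  0.338 26.908 -8.106] -146.78338470140275
side [71.75   3.486  0.309 26.214 -8.164] -135.213156380649
[array([[ 713.2916364 , -248.26382294,    0.        ],
       [ 713.2916364 , -248.26382294,   30.        ],
       [ 694.89300874,  311.43385483,    0.        ],
       [ 694.89300874,  311.43385483,   30.        ],
       [ 737.27867973, -247.47531033,    0.        ],
       [ 737.27867973, -247.47531033,   30.        ],
       [ 718.88005207,  312.22236744,    0.        ],
       [ 718.88005207,  312.22236744,   30.        ]]), array([[556.78950908, 280.49798433,   0.        ],
       [556.78950908, 280.49798433,  30.        ],
       [555.80386832, 310.4817885 ,   0.        ],
       [555.80386832, 310.4817885 ,  30.        ],
       [696.71392853, 285.09764125,   0.        ],
       [696.71392853, 285.09764125,  30.        ],
       [695.72828776, 315.08144541,   0.        ],
       [695.72828776, 315.08144541,  30.        ]])]
```

View pics/f.png

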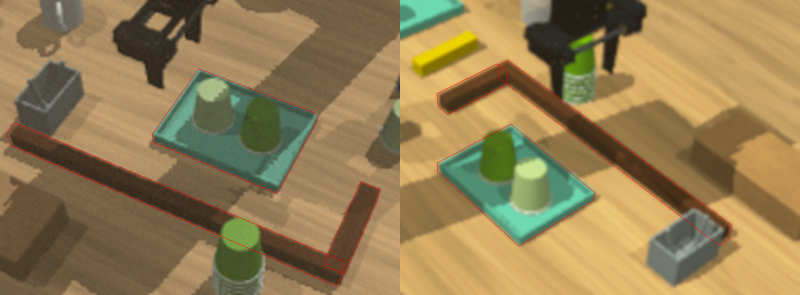

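The fits sit on the edges in both views:

| Item | Position (mm) | Yaw |
|---|---|---|
| Tray, now | (539, 58) | 1.3° |
| Rail | – | 1.9° |
| Tray, goal | (619, 172) | 1.9° |

I'll push in x first with the fingers parallel to the rail, then in y.

{"name": "carry_out", "arguments": {
  "series": [
    [-0.75, 0.23, 0, -1],
    [-0.75, 0.23, 0, -1],
    [-0.75, 0.23, 0, -1],
    [-0.75, 0.23, 0, -1],
    [-0.75, 0.23, 0, -1]
  ],
  "fingers": -1
}}

```text
t: 0.6
eef_pos: [435.8, 57.8, 214.4]
tcp_rot: [-3.141, 0.0, 1.043]
ft_force: [-0.2, 0.2, 0.1]
opening: 1.002
grip_force: 0.0
```

{"name": "carry_out", "arguments": {
  "series": [
    [0, 0, -0.4, -1],
    [0, 0, -0.4, -1],
    [0, 0, -0.4, -1],
    [0, 0, -0.4, -1],
    [0, 0, -0.4, -1]
  ]
}}

```text
t: 1.1
eef_pos: [437.4, 57.5, 113.9]
tcp_rot: [3.142, 0.0, 0.519]
ft_force: [0.8, -0.1, 0.0]
opening: 0.999
grip_force: 0.0
```

{"name": "carry_out", "arguments": {
  "series": [
    [0, 0, 0, -1],
    [0, 0, 0, -1],
    [0, 0, 0, -1],
    [0, 0, 0, -1],
    [0, 0, 0, -0.68]
  ]
}}

```text
t: 1.6
eef_pos: [437.4, 57.5, 114.5]
tcp_rot: [3.142, 0.0, 0.029]
ft_force: [0.5, -0.8, -0.3]
opening: 1.001
grip_force: 0.0
```

```bash
python3 -c "
from h import *
s=env.state();print(s['t'],s['eef_pos'],np.degrees(s['tcp_rot']),s['joints'])
for n,q,z in (('scene',(174,185),60),('side',(325,226),60),('scene',(263,268),66),('scene',(343,200),36)): print(n,ray(n,q,z))"
```

```text
1.6 [437.40402389  57.51549194 114.49720847] [1.79996055e+02 2.56453450e-02 1.68348645e+00] [-1.91378045e-02  3.88349888e-01  2.10402151e+00 -1.49575160e-04
  6.49664987e-01  1.52239525e+00]
scene [ 657.72463496 -212.59170028   60.        ]
side [ 625.8641997 -248.2784846   60.       ]
scene [795.92954499 194.49957808  66.        ]
scene [427.10755851 307.46629848  36.        ]
```

{"name": "carry_out", "arguments": {
  "series": [
    [0, 0, -0.5, 0],
    [0, 0, -0.5, 0],
    [0, 0, -0.5, 0],
    [0, 0, -0.5, 0],
    [0, 0, -0.08, 0.04]
  ]
}}

```text
t: 2.1
eef_pos: [436.5, 57.5, 8.7]
tcp_rot: [-3.141, 0.004, 0.038]
ft_force: [-0.5, 0.1, 1.1]
opening: 0.998
grip_force: 0.0
```

{"name": "carry_out", "arguments": {
  "series": [
    [0.06, 0, 0, 0],
    [0.08, 0, 0, 0],
    [0.08, 0, 0, 0],
    [0.08, 0, 0, 0],
    [0.08, 0, 0, 0]
  ]
}}

```text
t: 2.6
eef_pos: [456.1, 57.6, 11.2]
tcp_rot: [3.142, 0.001, 0.038]
ft_force: [-6.2, 0.0, 5.7]
opening: 0.999
grip_force: 2.6
```

{"name": "carry_out", "arguments": {
  "series": [
    [0.1, 0, 0, 0],
    [0.1, 0, 0, 0],
    [0.1, 0, 0, 0],
    [0.1, 0, 0, 0],
    [0.1, 0, 0, 0]
  ]
}}

```text
t: 3.1
eef_pos: [481.1, 57.6, 11.1]
tcp_rot: [3.142, 0.001, 0.038]
ft_force: [-6.0, -0.1, 4.8]
opening: 1.0
grip_force: 2.7
```

{"name": "carry_out", "arguments": {
  "series": [
    [0.1, 0, 0, 0],
    [0.1, 0, 0, 0],
    [0.1, 0, 0, 0],
    [0.1, 0.02, 0, 0],
    [0.1, 0.02, 0, 0]
  ]
}}

```text
t: 3.6
eef_pos: [506.4, 59.5, 11.1]
tcp_rot: [3.141, 0.001, 0.038]
ft_force: [-5.2, -2.0, 3.2]
opening: 0.998
grip_force: 2.6
```

{"name": "carry_out", "arguments": {
  "series": [
    [0.08, 0, 0, 0],
    [0.08, 0, 0, 0],
    [0.06, 0, 0, 0],
    [0.06, 0, 0, 0],
    [0.04, 0, 0, 0]
  ]
}}

```text
t: 4.1
eef_pos: [522.6, 59.6, 10.8]
tcp_rot: [3.142, 0.0, 0.038]
ft_force: [-5.5, 0.2, 4.3]
opening: 1.001
grip_force: 2.7
```

```bash
cat > look.py <<'E'
import sys
from h import *
ims={n:env.read_camera(n) for n in C}
p0=np.array([float(a) for a in sys.argv[1:4]])
for n in C: cv2.imwrite(f"pics/{n}_{sys.argv[4]}.png",ims[n][:,:,::-1])
(t,f),_=fittray(ims,p0);print("tray",t.round(3),f)
for n in C: (q,g),_=fittray({n:ims[n]},t);print(n,q.round(3),g)
w=.0329;d=rot(-w,np.array([t[0]*10-695.8,t[1]*10-285.06]));print("rail gap",-d[0]-80,"block gap",-d[1]-110,"yaw err",t[2]/10-w)
P=rail([71.609,3.198,.329,26.862,-8.105])
a,b=[(draw({n:ims[n]},P,"/tmp/x.png",o),cv2.imread("/tmp/x.png"))[1] for n,o in (("scene",(150,140)),("side",(190,110)))]
cv2.imwrite(f"pics/v_{sys.argv[4]}.png",cv2.resize(np.hstack([a,b]),(800,295),interpolation=cv2.INTER_AREA))
E
python3 look.py 61 5.9 .33 1
```

```text
tray [61.311  6.214  0.268] 537.5486197616302
scene [61.035  6.069  0.403] 88.76612072279893
side [61.796  6.143  0.373] 341.56782775855436
rail gap 9.97757173963727 block gap 110.08132203189507 yaw err -0.006088565022251725
```

{"name": "carry_out", "arguments": {
  "series": [
    [0.04, 0, 0, 0],
    [0.04, 0, 0, 0],
    [0.04, 0, 0, 0],
    [0.02, 0, 0, 0],
    [0, 0, 0, 0]
  ]
}}

```text
t: 4.7
eef_pos: [529.6, 59.5, 10.7]
tcp_rot: [3.141, -0.0, 0.038]
ft_force: [-4.4, 0.3, 2.3]
opening: 1.002
grip_force: 2.0
```

{"name": "carry_out", "arguments": {
  "series": [
    [0.02, 0, 0, 0],
    [0.02, 0, 0, 0],
    [0.02, 0, 0, 0],
    [0, 0, 0, 0],
    [0, 0, 0, 0]
  ]
}}

```text
t: 5.2
eef_pos: [531.5, 59.6, 10.6]
tcp_rot: [-3.142, 0.002, 0.038]
ft_force: [-9.3, -0.3, 6.2]
opening: 1.0
grip_force: 4.1
```

Force is rising: contact with the rail is beginning.

{"name": "carry_out", "arguments": {
  "series": [
    [0.02, 0, 0, 0],
    [0.02, 0, 0, 0],
    [0, 0, 0, 0],
    [0, 0, 0, 0],
    [0, 0, 0, 0]
  ]
}}

```text
t: 5.7
eef_pos: [531.6, 59.6, 10.6]
tcp_rot: [-3.141, 0.006, 0.038]
ft_force: [-15.9, -1.2, 13.1]
opening: 0.998
grip_force: 8.0
```

{"name": "carry_out", "arguments": {
  "series": [
    [-0.2, 0, 0, 0],
    [-0.4, 0, 0, 0],
    [0, 0, 0.6, 0],
    [0, 0, 0.9, 0],
    [0, 0, 0.7, 0]
  ]
}}

```text
t: 6.2
eef_pos: [505.3, 59.5, 122.6]
tcp_rot: [3.141, -0.003, 0.038]
ft_force: [-0.5, -0.1, -0.4]
opening: 1.004
grip_force: 0.0
```

{"name": "carry_out", "arguments": {
  "series": [
    [0, -0.6, 0, 1],
    [0, -0.6, 0, 1],
    [0, -0.6, 0, 1],
    [0.2, -0.6, 0, 1],
    [0.4, -0.4, 0, 1]
  ]
}}

```text
t: 6.7
eef_pos: [534.8, -82.4, 120.9]
tcp_rot: [3.14, -0.001, 0.564]
ft_force: [0.7, 0.1, -0.0]
opening: 0.997
grip_force: 0.0
```

{"name": "carry_out", "arguments": {
  "series": [
    [0.4, 0, 0, 1],
    [0.4, 0, 0, 1],
    [0.4, 0, 0, 1],
    [0.4, 0, 0, 1],
    [0.3, 0, 0, 1]
  ]
}}

```text
t: 7.2
eef_pos: [631.2, -80.7, 120.6]
tcp_rot: [3.139, -0.001, 1.089]
ft_force: [-1.1, 0.4, -0.2]
opening: 1.002
grip_force: 0.0
```

{"name": "carry_out", "arguments": {
  "series": [
    [0, 0, 0, 1],
    [0, 0, 0, 1],
    [0, 0, 0, 1],
    [0, 0, 0, 1],
    [0, 0, 0, 0.95]
  ]
}}

```text
t: 7.7
eef_pos: [630.2, -80.7, 120.6]
tcp_rot: [3.14, 0.001, 1.608]
ft_force: [0.5, 0.5, 0.8]
opening: 1.001
grip_force: 0.0
```

```bash
python3 look.py 62.2 6.0 .33 2
```

```text
tray [62.353  6.188  0.384] 449.3776393694733
scene [61.82   6.076  0.287] 204.4913033448674
side [62.528  6.256  0.374] 174.96318339100347
rail gap -0.43074624730856215 block gap 110.68455874938653 yaw err 0.005513251963171956
```

View pics/v_2.png

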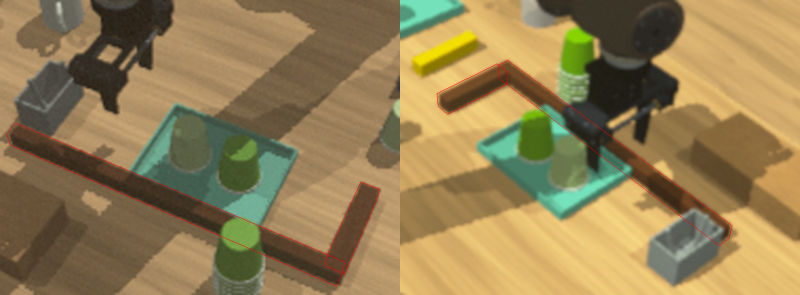

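The tray is flush on the rail and both cups stand. Now I'll lower the hand at the -y end and push along the rail.

{"name": "carry_out", "arguments": {
  "series": [
    [0, 0, -0.5, 0],
    [-0.06, 0, -0.5, 0],
    [0, 0, -0.5, 0],
    [0, 0, -0.5, 0],
    [0, 0, -0.2, 0]
  ]
}}

```text
t: 8.3
eef_pos: [625.9, -80.4, 8.5]
tcp_rot: [-3.14, -0.0, 1.6]
ft_force: [0.3, 0.3, 0.3]
opening: 0.996
grip_force: 0.0
```

{"name": "carry_out", "arguments": {
  "series": [
    [0, 0.1, 0, 0],
    [0, 0.1, 0, 0],
    [0, 0.08, 0, 0],
    [0, 0.08, 0, 0],
    [0, 0.08, 0, 0]
  ]
}}

```text
t: 8.8
eef_pos: [626.9, -58.3, 11.5]
tcp_rot: [3.14, 0.001, 1.604]
ft_force: [0.0, -4.0, 3.5]
opening: 0.998
grip_force: 2.2
```

{"name": "carry_out", "arguments": {
  "series": [
    [0, 0.1, 0, 0],
    [0, 0.1, 0, 0],
    [0, 0.1, 0, 0],
    [-0.01, 0.1, 0, 0],
    [0, 0.1, 0, 0]
  ]
}}

```text
t: 9.3
eef_pos: [626.2, -34.1, 11.5]
tcp_rot: [3.141, 0.001, 1.603]
ft_force: [-2.4, -8.3, 5.9]
opening: 0.999
grip_force: 4.1
```

{"name": "carry_out", "arguments": {
  "series": [
    [0, 0.1, 0, 0],
    [-0.01, 0.1, 0, 0],
    [0, 0.1, 0, 0],
    [-0.01, 0.1, 0, 0],
    [0, 0.1, 0, 0]
  ]
}}

```text
t: 9.8
eef_pos: [625.3, -8.9, 11.4]
tcp_rot: [3.14, 0.001, 1.603]
ft_force: [-1.4, -7.0, 5.1]
opening: 0.999
grip_force: 3.4
```

{"name": "carry_out", "arguments": {
  "series": [
    [0, 0.1, 0, 0],
    [-0.01, 0.1, 0, 0],
    [0, 0.1, 0, 0],
    [-0.01, 0.1, 0, 0],
    [0, 0.1, 0, 0]
  ]
}}

```text
t: 10.3
eef_pos: [624.5, 16.4, 11.4]
tcp_rot: [3.14, 0.001, 1.603]
ft_force: [0.6, -5.9, 4.9]
opening: 0.998
grip_force: 2.9
```

{"name": "carry_out", "arguments": {
  "series": [
    [0, 0.1, 0, 0],
    [-0.01, 0.08, 0, 0],
    [0, 0.08, 0, 0],
    [0, 0.06, 0, 0],
    [0, 0.04, 0, 0]
  ]
}}

```text
t: 10.8
eef_pos: [623.9, 34.4, 11.3]
tcp_rot: [3.14, 0.001, 1.604]
ft_force: [-0.7, -5.4, 5.3]
opening: 1.002
grip_force: 2.9
```

{"name": "carry_out", "arguments": {
  "series": [
    [0, 0.06, 0, 0],
    [0, 0.06, 0, 0],
    [0, 0.04, 0, 0],
    [-0.01, 0.04, 0, 0],
    [0, 0.02, 0, 0]
  ]
}}

```text
t: 11.3
eef_pos: [623.3, 45.4, 11.2]
tcp_rot: [3.14, 0.0, 1.603]
ft_force: [-0.2, -5.3, 4.8]
opening: 1.0
grip_force: 2.6
```

{"name": "carry_out", "arguments": {
  "series": [
    [0, 0.02, 0, 0],
    [0, 0.02, 0, 0],
    [0, 0.02, 0, 0],
    [0, 0, 0, 0],
    [0, 0, 0, 0]
  ]
}}

```text
t: 11.8
eef_pos: [623.3, 48.4, 11.0]
tcp_rot: [3.141, 0.0, 1.603]
ft_force: [0.9, -4.0, 2.9]
opening: 0.999
grip_force: 2.3
```

{"name": "carry_out", "arguments": {
  "series": [
    [0, 0.02, 0, 0],
    [0, 0.02, 0, 0],
    [0, 0.02, 0, 0],
    [0, 0, 0, 0],
    [0, 0, 0, 0]
  ]
}}

```text
t: 12.3
eef_pos: [623.3, 50.5, 11.0]
tcp_rot: [3.141, 0.001, 1.603]
ft_force: [-0.7, -11.9, 5.0]
opening: 1.0
grip_force: 5.6
```

{"name": "carry_out", "arguments": {
  "series": [
    [0, 0.02, 0, 0],
    [0, 0.02, 0, 0],
    [0, 0, 0, 0],
    [0, 0, 0, 0],
    [0, 0, 0, 0]
  ]
}}

```text
t: 12.8
eef_pos: [623.4, 50.8, 11.0]
tcp_rot: [3.141, 0.003, 1.604]
ft_force: [-0.8, -23.1, 5.6]
opening: 1.001
grip_force: 11.9
```

{"name": "carry_out", "arguments": {
  "series": [
    [0, -0.2, 0, 0],
    [0, -0.4, 0, 0],
    [0, 0, 0.6, 0],
    [0, 0, 0.9, 0],
    [0, 0, 0.8, 0]
  ]
}}

```text
t: 13.3
eef_pos: [622.6, 23.8, 126.7]
tcp_rot: [-3.14, -0.001, 1.603]
ft_force: [0.6, 0.3, -0.2]
opening: 1.0
grip_force: 0.0
```

{"name": "carry_out", "arguments": {
  "series": [
    [-0.6, 0, 0, -1],
    [-0.7, 0, 0, -1],
    [-0.7, 0, 0, -1],
    [-0.6, 0, 0, -1],
    [0, 0, 0, -1]
  ]
}}

```text
t: 13.8
eef_pos: [489.3, 24.2, 125.5]
tcp_rot: [-3.139, 0.001, 1.075]
ft_force: [-0.4, 0.9, 0.2]
opening: 1.002
grip_force: 0.0
```

```bash
python3 look.py 61.9 17.2 .33 3
```

```text
tray [61.73  17.038  0.307] 709.6102268358323
scene [61.291 17.095  0.313] 229.9609073433295
side [62.177 17.182  0.362] 445.46557477893117
rail gap 2.2292583560188604 block gap 2.039400494999043 yaw err -0.0021689788094258963
```

View pics/v_3.png

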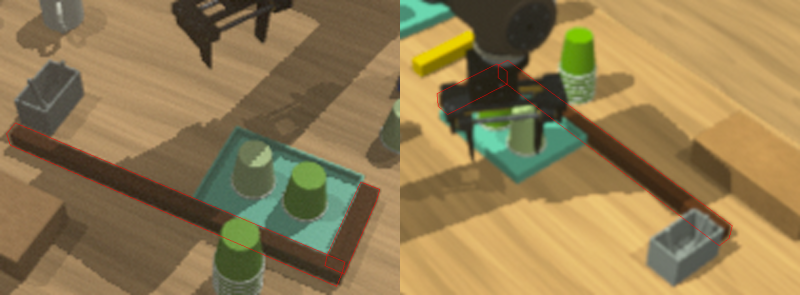

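Cups stand and the tray sits in the corner. The rail hides the tray's lower edge, so the fit is biased there. One gentle confirming press in x settles it.

{"name": "carry_out", "arguments": {
  "series": [
    [0, 0.6, 0, -1],
    [0, 0.6, 0, -1],
    [0, 0.6, 0, -1],
    [0, 0.6, 0, -1],
    [0, 0.56, 0, -1]
  ]
}}

```text
t: 14.4
eef_pos: [493.2, 173.2, 125.4]
tcp_rot: [-3.141, 0.0, 0.555]
ft_force: [0.4, 0.1, -0.1]
opening: 1.001
grip_force: 0.0
```

{"name": "carry_out", "arguments": {
  "series": [
    [0.1, 0, 0, -1],
    [0.1, 0, 0, -1],
    [0, 0, 0, -1],
    [0, 0, 0, -1],
    [0, 0, 0, -0.95]
  ]
}}

```text
t: 14.9
eef_pos: [503.3, 171.9, 125.3]
tcp_rot: [-3.141, 0.001, 0.037]
ft_force: [-0.2, -0.2, -0.0]
opening: 0.998
grip_force: 0.0
```

{"name": "carry_out", "arguments": {
  "series": [
    [0, 0, -0.5, 0],
    [0, 0, -0.5, 0],
    [0, 0, -0.5, 0],
    [0, 0, -0.5, 0],
    [0, 0, -0.28, 0]
  ]
}}

```text
t: 15.4
eef_pos: [502.7, 171.7, 9.5]
tcp_rot: [3.141, 0.002, 0.041]
ft_force: [0.2, -1.0, 0.4]
opening: 1.001
grip_force: 0.0
```

{"name": "carry_out", "arguments": {
  "series": [
    [0.1, 0, 0, 0],
    [0.1, 0, 0, 0],
    [0.08, 0, 0, 0],
    [0.06, 0, 0, 0],
    [0.04, 0, 0, 0]
  ]
}}

```text
t: 15.9
eef_pos: [522.7, 171.6, 12.3]
tcp_rot: [-3.141, -0.001, 0.038]
ft_force: [-0.3, -0.0, -0.2]
opening: 1.0
grip_force: 0.0
```

{"name": "carry_out", "arguments": {
  "series": [
    [0.02, 0, 0, 0],
    [0.02, 0, 0, 0],
    [0.02, 0, 0, 0],
    [0.02, 0, 0, 0],
    [0, 0, 0, 0]
  ]
}}

```text
t: 16.4
eef_pos: [526.1, 171.5, 11.7]
tcp_rot: [3.142, -0.0, 0.038]
ft_force: [0.7, -0.1, 0.5]
opening: 0.997
grip_force: 0.0
```

{"name": "carry_out", "arguments": {
  "series": [
    [0.02, 0, 0, 0],
    [0.02, 0, 0, 0],
    [0, 0, 0, 0],
    [0, 0, 0, 0],
    [0, 0, 0, 0]
  ]
}}

```text
t: 16.9
eef_pos: [527.9, 171.5, 11.6]
tcp_rot: [3.142, 0.0, 0.038]
ft_force: [-1.4, -0.3, -0.3]
opening: 0.998
grip_force: 0.2
```

{"name": "carry_out", "arguments": {
  "series": [
    [0.02, 0, 0, 0],
    [0.02, 0, 0, 0],
    [0, 0, 0, 0],
    [0, 0, 0, 0],
    [0, 0, 0, 0]
  ]
}}

```text
t: 17.4
eef_pos: [528.3, 171.5, 11.5]
tcp_rot: [3.141, 0.004, 0.037]
ft_force: [-8.3, 1.0, 5.4]
opening: 0.996
grip_force: 4.1
```

The press met the tray exactly where the flush position predicts (527.9). One last press, then I'll back off and look.

{"name": "carry_out", "arguments": {
  "series": [
    [0.02, 0, 0, 0],
    [0, 0, 0, 0],
    [0, 0, 0, 0],
    [-0.2, 0, 0, 0],
    [-0.4, 0, 0, 0]
  ]
}}

```text
t: 17.9
eef_pos: [501.7, 171.6, 11.7]
tcp_rot: [-3.141, -0.002, 0.038]
ft_force: [-0.1, 0.9, -0.4]
opening: 1.001
grip_force: 0.0
```

{"name": "carry_out", "arguments": {
  "series": [
    [0, 0, 0.8, 0],
    [0, 0, 0.9, 0],
    [0, 0, 0.9, 0],
    [0, -0.8, 0.5, 0],
    [0, -1, 0, 0]
  ]
}}

```text
t: 18.4
eef_pos: [502.4, 81.8, 170.2]
tcp_rot: [3.141, -0.008, 0.041]
ft_force: [1.6, -0.0, -1.3]
opening: 1.003
grip_force: 0.0
```

{"name": "carry_out", "arguments": {
  "series": [
    [0, -1, 0, 0],
    [0, -1, 0, 0],
    [0, -1, 0, 0],
    [0, -1, 0, 0],
    [0, 0, 0, 0]
  ]
}}

```text
t: 18.9
eef_pos: [501.1, -123.5, 166.7]
tcp_rot: [3.14, -0.002, 0.033]
ft_force: [-0.1, 0.8, 0.9]
opening: 1.0
grip_force: 0.0
```

```bash
python3 look.py 61.9 17.2 .33 4
```

```text
tray [61.726 17.212  0.272] 576.7143252595155
scene [61.611 17.096  0.308] 213.55581699346405
side [62.176 17.459  0.25 ] 304.9529873125721
rail gap 2.2161614735624227 block gap 0.2990479300532485 yaw err -0.005711431253497053
```

View pics/v_4.png

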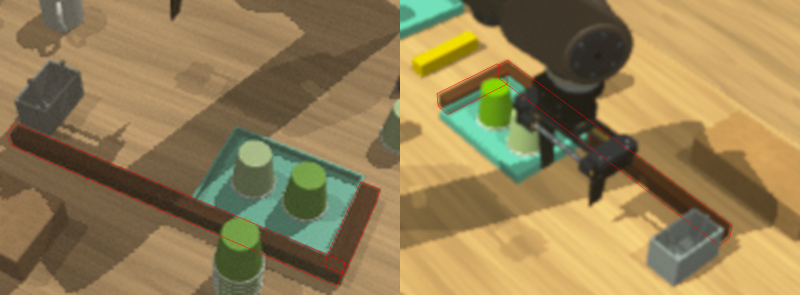

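In the last picture the tray is seated in the corner at about (290,190), both cups are upright, and the hand is clear.

```bash
python3 -c "
from cell import env
print(env.job_done())"
```

```text
the job is handed in; nothing more can be done
None
```

The mint tray is in the corner: contact force showed its long side against the rail and its short end against the end block. Both cups are standing, the hand is clear, and the job was handed in at about 19 s; no verdict came back.

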